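# Put up the splash screen, then hold the soak bin open at the mark

### The arm

A 6-joint arm with a two-finger parallel gripper is mounted at the origin on the work surface. World frame = base frame: x ahead of the robot, y to its left, z up, the work surface at z = 0. Lengths are in mm, angles in degrees, forces in N, time in s.
With the tool pointing down it reaches from about 300 to 875 mm from the base axis. Payload 6.4 kg.
Tool frame: the origin (TCP) lies on the centre line of the jaws, within the pads' length; the fingertips stand 8 mm ahead of it and the grasp point (between the pads) lies 11 mm behind it; z points along the fingers, y is the direction in which the jaws open and shut (so a half turn about z gives the same grasp; the last joint's range is limited). The gripper opens to 88 mm and grips with 3 to 60 N. Pads are 18 mm wide; open, the fingers measure 123 mm over their backs; the gripper's body (75 mm by 187 mm) begins 45 mm behind the grasp point.
Start: joints at [-84.93, 10.359, 92.074, -0, 77.567, -11.82], TCP at [167.081, -550.205, 246.714] pointing down, gripper open.
Joint ranges: [-171.53, 171.53], [-51.25, 118.39], [17.06, 147.69], [-65.23, 245.23], [0, 150.52], [-178.68, 178.68]. Speed limits (degrees/s): [147.25, 147.25, 172.46, 180, 180, 180].

### API

Orientations are given as [roll, pitch, yaw] about the fixed x, y, z axes, in that order (R = Rz(yaw) Ry(pitch) Rx(roll)).
In Python, from workcell import status, cams, ticket gives the robot as it stands.
- The arm moves only by the tool jog_arm, never from a script. Its arguments are lists of equal length, an entry for each row: "hand": the opening, from 0 (shut) to 1 (fully open); "translation": the shift along the tool's x, y, z in mm, a list of three; "angular": the turn, a rotation vector about the tool's x, y, z in degrees, a list of three. In form: {"hand": [hand, ...], "translation": [[tx, ty, tz], ...], "angular": [[rx, ry, rz], ...]}. A call has 1 to 20 rows; each row is the pose to reach, as a shift and turn from the pose measured when the call began, along the tool's axes at that moment; what a row does not reach only later rows make up. A row lasts 1/10 s, in which the tool goes at most 50 mm and 8.59 degrees, less where a joint would pass 70% of its speed; a pose out of reach is approached as far as the arm can. A call with a gripper value outside its range is refused whole. The fingers move at their own pace and stop on an object; "grip_force" is the grip in N (left out, the last holds). Time passes only in rows, so rows that repeat a pose let the fingers close. It gives the time, the measured TCP pose, the force and the opening at its end, in the units of the state.
- status.observe(): the state, without advancing time (a new reading comes with each control period).
- cams.read_camera(name): name is "scene" or "top" or "wrist"; returns the picture (420x560x3 uint8, red, green, blue); there is no depth.
- cams.calibration(name): a dict with "fx", "fy", "cx", "cy" (pixels), "R" (3x3) and "t" (3): a world point X has camera coordinates R X + t. Camera axes: x right, y down, z forward; pixel columns grow to the right and rows downward; lengths in mm; the calibration is good to about 2 mm. The wrist camera is an equidistant fisheye: a pixel r from the principal point sees the ray r / f radians off the axis. A picture is of the moment at which its call begins: read the wrist's pose just before it. calibration takes no time and is no camera call; for the wrist camera it gives the pose at the moment of the call.
- ticket.sign_off(): hands the job in, once; it reports no verdict.
The state is a dict: "time_s": time; "q": joint angles; "joint_velocities": joint speeds; "joint_efforts": joint torques, N m; "eef_pos": TCP position; "eef_rot": TCP orientation; "contact_force": force on the tool from outside, world axes, zero at the start; "moment": the same for the moment, N m; "grip_width": opening from 0.0 (shut) to 1.0 (fully open).
Only numpy, scipy, OpenCV 4.12 (cv2) and the standard library are available. Lean on these libraries where they do the work, as an engineer would, in place of code of your own. Each camera call takes 0.05 s, during which the arm holds its last target. There are 200 camera calls.

### The job

First fold the blue splash screen up until it stands square (at a right angle) to the counter, and leave it standing there so that the clean cups stay dry. Then lift the steel lid of the cutlery soak bin until it lines up with the red pointer on the bin's dial, and finish while still holding it still at that angle for the inspection: the lid has no stay and drops shut if let go. Do not shift the cups, the pan or the jar.

Things in the scene. Friction and masses are not known exactly. Their poses are not given: they have to be found in the camera images.
- screen (a joint): angle of the blue splash screen above the counter, rad: 0 lying flat towards the bin, pi/2 upright, can go on to 2.1. It starts partly raised. Its hinge is stiff (friction about 0.6 N m, roughly 3 to 5 N at the handle) and stays where it is left.
- screen_hinge (a point): middle of the screen's hinge line, 30 mm above the counter, on a fixed dark steel foot 260 x 50 mm that is screwed down. Its x axis runs along the hinge line; at angle 0 the screen reaches from here along this point's -y; z is up.
- screen_handle (a point): middle of the screen's grip bar, 180 mm from the hinge line in the screen's plane. The screen is a blue plate 240 mm (along the hinge) x 130 x 6 mm; the black round bar, 12 mm thick, 130 mm long, parallel to the hinge, is 50 mm beyond its free edge on two side arms (open window 44 x 114 mm behind the bar). x along the bar, y towards the hinge, z square to the plate (up when flat).
- lid (a joint): angle of the soak bin's lid, rad: 0 shut (level), grows as its handle goes up; up to 1.7. Swings freely and falls shut by its weight; the lid weighs about 0.5 kg, 2 to 3 N at the handle.
- lid_hinge (a point): middle of the lid's hinge line, on the rim of the fixed steel soak bin, 122 mm above the counter; the bin is 240 mm (along the hinge) x 180 x 118 mm high. The lid plate is 238 x 180 mm, 4 mm thick. This point turns with the lid: x along the hinge line, -y from the hinge towards the handle.
- lid_handle (a point): middle of the lid's grip bar, 230 mm from the hinge line in the plane of the lid: a black round bar 12 mm in diameter and 130 mm long, parallel to the hinge, 50 mm beyond the lid's free edge on two side arms 8 mm wide, 122 mm apart (open window 44 x 114 mm behind it). x along the bar, y towards the hinge, z square to the lid.
- mark (a joint): angle at which the red pointer is set, rad, on the same axis and scale as the lid's angle: the lid lines up with it when both values are equal. Somewhere between 0.5 and 0.95; it does not move during the job.
- mark_tip (a point): outer end of the red pointer, 110 mm from the hinge line, on the round white dial (124 mm across, centred on the hinge line at the bin's +x end). A black needle on the lid turns in front of the same dial. This point turns with the pointer: -y points from the hinge out along it.
- glass_a_mid (a point): centre of a blue ceramic cup, 68 mm across and 100 mm tall, in the green rack beyond the screen; leave alone
- glass_b_mid (a point): centre of the white ceramic cup, 68 mm across and 100 mm tall, in the green rack beyond the screen; leave alone
- glass_c_mid (a point): centre of a blue ceramic cup, 68 mm across and 100 mm tall, in the green rack beyond the screen; leave alone
- pan_mid (a point): steel bowl-shaped pan, 140 mm across, 70 mm tall, centre; leave alone
- can_mid (a point): jar with yellow cap, 70 mm across, 100 mm tall, centre; leave alone

How it is judged:
By the outcome, as a careful person would: the job done as asked, in the order asked, and still so for the second after the job is handed in, while the arm keeps its last pose, push and grip.
It also fails if it takes over 61 s, if anything falls off the work surface, if the arm or the gripper's body presses on something with over 40 N, if the wrist force passes 120 N, or if a joint passes its speed limit or range.

## Working session

There is one attempt and no reset: what is moved stays moved. The work goes in short steps, Python scripts to look and compute and a tool call to move; the robot and the scene stay as the last step left them, time stands still between calls to the robot, and variables do not carry over. Pictures are saved under pics/ and viewed, about 8 in all and at most 12, crops included, and the job is handed in when it is done.

Besides the shell and the picture viewer there is one more tool, called after "Request:" as name(argument=value, ...), one argument or row to a line, values as JSON. jog_arm: Moves the arm, as the interface text tells. Its arguments: {"type":"object","properties":{"hand":{"type":"array","items":{"type":"number"}},"translation":{"type":"array","items":{"type":"array","items":{"type":"number"}}},"angular":{"type":"array","items":{"type":"array","items":{"type":"number"}}},"grip_force":{"type":"number"}},"required":["hand","translation","angular"]}

```bash
mkdir -p pics; ls; python3 - <<'E'
from workcell import status, cams
import cv2,numpy as np
s=status.observe();print(s)
for n in ["scene","top"]:
    c=cams.calibration(n);print(n,c)
    cv2.imwrite(f"pics/{n}0.png",cams.read_camera(n)[:,:,::-1])
E
```

```text
pics
{'time_s': 0.0, 'q': array([-8.49298744e+01,  1.04014393e+01,  9.21304501e+01,  3.37706429e-04,
        7.75670572e+01, -1.18200399e+01]), 'joint_velocities': array([-0.04665729, -0.12541241,  0.10900987,  0.00910662, -0.05714696,
       -0.06550612]), 'joint_efforts': array([-3.58939587e-04, -4.33867872e+01, -3.41847610e+01,  7.02078408e-02,
        3.85753659e-02, -1.39353492e-04]), 'eef_pos': array([ 167.03232223, -549.66966152,  245.82475439]), 'eef_rot': array([-1.79903219e+02, -2.05907066e-02,  1.68900751e+01]), 'contact_force': array([-1.0955293 ,  0.96900964, -0.688261  ]), 'moment': array([ 0.05598919, -0.02113196,  0.04448332]), 'grip_width': 0.9981914398998576}
scene {'fx': 506.1714803471942, 'fy': 506.1714803471942, 'cx': 270.2701479539529, 'cy': 206.29855963786656, 'R': array([[ 0.71811248,  0.69591637, -0.00385734],
       [ 0.5820988 , -0.60368404, -0.54472614],
       [-0.38141245,  0.38892928, -0.83860513]]), 't': array([-450.27696539, -195.68190754, 1793.82786686])}
top {'fx': 437.806358115075, 'fy': 437.806358115075, 'cx': 280.7641526018262, 'cy': 200.35012426859237, 'R': array([[ 0.02348393, -0.99969386,  0.00779096],
       [-0.98613666, -0.02444454, -0.16412479],
       [ 0.16426499, -0.00382865, -0.98640882]]), 't': array([  68.64914796,  577.50239509, 1453.56783115])}
```

View pics/scene0.png

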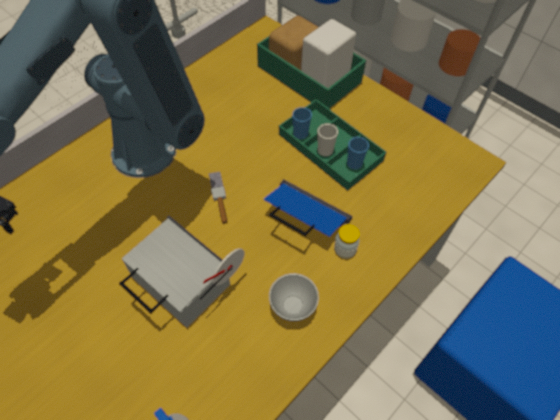

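View pics/top0.png

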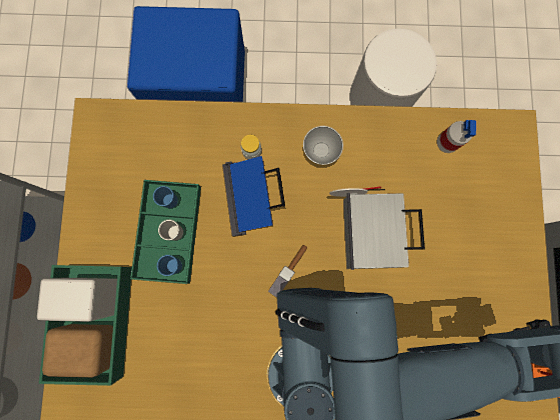

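Scene view: screen around (308,208), bin (185,265), pan (293,298), jar (347,240). Top view: screen (250,197) with its bar at (279,188), lid (377,230) with its bar at (420,229), dial at (350,192). I'll zoom in for pixel picks.

```bash
python3 - <<'E'
import cv2,numpy as np
t=cv2.imread("pics/top0.png");s=cv2.imread("pics/scene0.png")
def crop(im,x,y,w,h,f):
    c=cv2.resize(im[y:y+h,x:x+w],None,fx=f,fy=f,interpolation=cv2.INTER_CUBIC)
    for i in range(0,w,10):
        cv2.line(c,(i*f,0),(i*f,8 if (x+i)%50 else 20),(0,255,0),1)
        if (x+i)%20==0: cv2.putText(c,str(x+i),(i*f,20),0,.35,(255,255,255),1)
    for i in range(0,h,10):
        cv2.line(c,(0,i*f),(8,i*f),(0,255,0),1)
        if (y+i)%20==0: cv2.putText(c,str(y+i),(10,i*f+4),0,.35,(255,255,255),1)
    return c
a=crop(t,210,130,220,150,3)
cv2.imwrite("pics/c1.png",a)
b=crop(s,110,170,260,160,3)
cv2.imwrite("pics/c2.png",b)
E
```

```text
(no output)
```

View pics/c1.png

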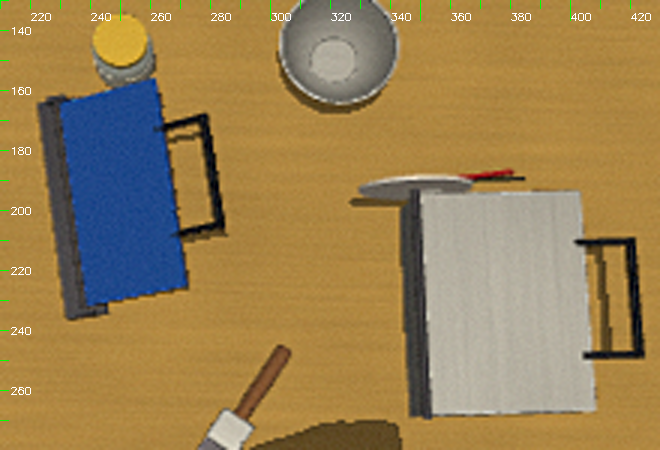

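View pics/c2.png

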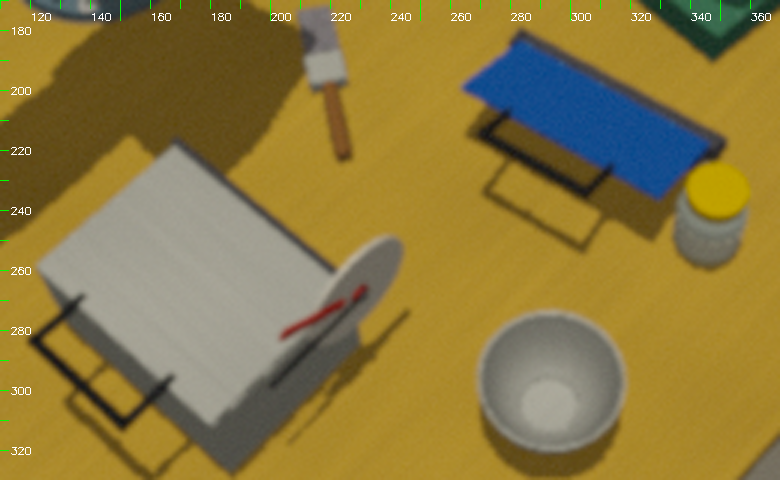

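```bash
cat > fit.py <<'E'
import numpy as np
from workcell import cams
from scipy.optimize import least_squares
C={n:cams.calibration(n) for n in("top","scene")}
def proj(n,X):
    c=C[n];p=c["R"]@X+c["t"];return np.array([c["fx"]*p[0]/p[2]+c["cx"],c["fy"]*p[1]/p[2]+c["cy"]])
def pt(h,z,u,v,a):  # u along hinge, v out from hinge, angle a
    x,y,w=h; l=np.array([u,-v*np.cos(a),v*np.sin(a)])
    c,s=np.cos(w),np.sin(w)
    return np.array([x+c*l[0]-s*l[1],y+s*l[0]+c*l[1],z+l[2]])
E
python3 - <<'E'
from fit import *
def fit(z,obs,p0,fixa=None):
    f=lambda p:np.concatenate([proj(n,pt(p[:3],z,u,v,p[3] if fixa is None else fixa))-m for n,u,v,m in obs])
    r=least_squares(f,p0,x_scale=[100,100,1,1],loss="soft_l1");print(np.round(r.x,3),np.round(f(r.x),1));return r.x
scr=[("top",61,180,(278.7,168.7)),("top",-61,180,(284,206)),("scene",-61,180,(271.3,215)),("scene",61,180,(306.7,234.3)),
("top",120,130,(262,156.7)),("top",-120,130,(272.3,226)),("scene",-120,130,(264.3,199.3)),("scene",120,130,(330,236)),("scene",-120,0,(284,182.7)),("scene",120,0,(350.7,220)),("top",120,10,(231,164.3)),("top",-120,10,(239,231.7))]
s=fit(30,scr,[500,100,0,.3])
print("screen handle",pt(s[:3],30,0,180,s[3]),"deg",np.degrees(s[2:]))
lid=[("top",61,230,(421.3,210)),("top",-61,230,(423.3,248.3)),("scene",-61,230,(121,283.7)),("scene",61,230,(151.3,312.3)),
("top",119,180,(403.3,194)),("top",-119,180,(408.7,267)),("scene",-119,180,(122.7,258.3)),("scene",119,180,(180.7,311.7)),("top",119,0,(350.7,194)),("top",-119,0,(354,268.7))]
l=fit(122,lid,[450,-150,0,0])
print("lid handle",pt(l[:3],122,0,230,l[3]))
f=lambda p:np.concatenate([proj("top",pt(l[:3],122,p[1],110,p[0]))-(381,187.3),proj("scene",pt(l[:3],122,p[1],110,p[0]))-(204,282.3)])
r=least_squares(f,[.7,125]);print("mark",r.x,f(r.x))
f=lambda p:np.concatenate([proj("top",pt(l[:3],122,p[1],p[2],p[0]))-(384.7,189.3),proj("scene",pt(l[:3],122,p[1],p[2],p[0]))-(200,299)])
r=least_squares(f,[.1,125,110]);print("needle",r.x,f(r.x))
E
```

```text
[5.85792e+02 2.50233e+02 1.69000e-01 3.97000e-01] [-1.4  0.1 -1.4 -1.6 -1.1 -0.  -2.3  0.5 -0.5 -1.4 -0.9 -1.3 -1.2 -0.4
 -0.9  0.6 -0.  -0.1 -3.7 -2.8 -0.3 -1.1  0.5 -0.9]
screen handle [613.63949659  86.55554543  99.52844746] deg [ 9.65560007 22.72255343]
[ 4.69880e+02 -1.44436e+02  5.10000e-02 -2.20000e-02] [-1.7  0.2 -0.7 -0.5 -0.6  0.3 -1.2 -0.4 -0.2 -0.9 -0.1 -0.6 -1.9  0.8
 -1.9  0.2 -2.1  0.3 -1.4 -0.7]
lid handle [ 481.71035382 -374.07721217  116.98271976]
mark [  0.56512519 131.87336865] [-0.09259534 -1.11538    -1.11796124 -0.20810347]
needle [-3.11598955e-02  1.34542841e+02  1.18601345e+02] [-0.51199255 -0.37866867 -0.52041441  0.05353145]
```

```bash
cat > rel.py <<'E'
import numpy as np
from scipy.spatial.transform import Rotation as Ro
from workcell import status
def cur():
    s=status.observe();return np.array(s["eef_pos"]),Ro.from_euler("xyz",s["eef_rot"],degrees=True),s
def rel(P,R):
    p,r,s=cur();return np.round(r.inv().apply(np.array(P)-p),1).tolist(),np.round((r.inv()*R).as_rotvec(degrees=True),2).tolist()
def tool(yaw,phi): # tool z leans phi from down toward hinge side
    R=Ro.from_euler("xyz",[180+phi,0,yaw],degrees=True);return R,R.as_matrix()[:,2]
E
python3 - <<'E'
from rel import *
R,d=tool(9.66,45);b=np.array([614,86.5,99.5])
print(d,rel(b-200*d,R))
E
```

```text
[-0.11865336  0.69708061 -0.70710678] ([594.7, -338.6, 5.7], [44.85, 2.83, 6.86])
```

Request:
jog_arm(
  hand=[0.6,0.6,0.6,0.6,0.6,0.6,0.6,0.6,0.6,0.6,0.6,0.6,0.6,0.6,0.6,0.6,0.6,0.6,0.6,0.6],
  translation=[
    [595,-339,6],
    [595,-339,6],
    [595,-339,6],
    [595,-339,6],
    [595,-339,6],
    [595,-339,6],
    [595,-339,6],
    [595,-339,6],
    [595,-339,6],
    [595,-339,6],
    [595,-339,6],
    [595,-339,6],
    [595,-339,6],
    [595,-339,6],
    [595,-339,6],
    [595,-339,6],
    [595,-339,6],
    [595,-339,6],
    [595,-339,6],
    [595,-339,6],
  ],
  angular=[
    [0,0,0],
    [0,0,0],
    [0,0,0],
    [0,0,0],
    [0,0,0],
    [0,0,0],
    [0,0,0],
    [44.9,2.8,6.9],
    [44.9,2.8,6.9],
    [44.9,2.8,6.9],
    [44.9,2.8,6.9],
    [44.9,2.8,6.9],
    [44.9,2.8,6.9],
    [44.9,2.8,6.9],
    [44.9,2.8,6.9],
    [44.9,2.8,6.9],
    [44.9,2.8,6.9],
    [44.9,2.8,6.9],
    [44.9,2.8,6.9],
    [44.9,2.8,6.9],
  ],
)

```text
time_s: 2.1
eef_pos: [637.7, -53.2, 240.9]
eef_rot: [-135.0, 0.0, 9.6]
contact_force: [-0.6, 0.0, 0.8]
grip_width: 0.6
```

```bash
python3 - <<'E'
from rel import *
from workcell import cams
import cv2
p,r,s=cur();print(p,s["eef_rot"],s["q"],s["contact_force"],s["time_s"])
c=cams.calibration("wrist");print(c)
cv2.imwrite("pics/w1.png",cams.read_camera("wrist")[:,:,::-1])
np.save("w1.npy",np.hstack([c["R"],c["t"][:,None]]))
R,d=tool(9.66,45);b=np.array([614,86.5,99.5]);print(rel(b+11*d,R))
for q in (b,): 
    X=c["R"]@q+c["t"];th=np.arctan2(np.hypot(*X[:2]),X[2]);print(c["cx"]+c["fx"]*th*X[0]/np.hypot(*X[:2]),c["cy"]+c["fx"]*th*X[1]/np.hypot(*X[:2]))
E
```

```text
[637.68398168 -53.23513285 240.91793104] [-1.34973161e+02  2.68764260e-02  9.56708002e+00] [-30.84123974  33.60745617  72.26431684  33.76796003 104.36214957
  49.12821493] [-0.59474196  0.03677989  0.83593002] 2.1
{'fx': 325.19226210127806, 'fy': 325.19226210127806, 'cx': 277.37394812733123, 'cy': 203.31921301627725, 'R': array([[ 0.11640398, -0.69744857, -0.70711782],
       [-0.90538697, -0.36720998,  0.21314613],
       [-0.40831919,  0.6154042 , -0.67420554]]), 't': array([ 58.79972955, 539.38190602, 609.93513129])}
([-0.1, -0.0, 211.1], [-0.03, -0.03, -0.08])
276.9832921833122 177.8726187915677
```

View pics/w1.png

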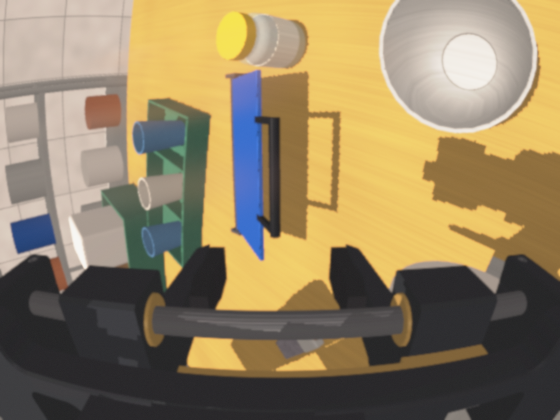

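Wrist view: the bar runs from (275,117) to (276,236) and matches the prediction of (277,178); jar (262,40), pan (460,60). I'll check pan clearance.

```bash
python3 - <<'E'
from fit import *
for nm,a,b,z in (("pan",(322.5,145),(293,298),35),("jar",(250.5,144),(347.5,234),100)):
    f=lambda p:np.concatenate([proj("top",np.array([*p,z]))-a,proj("scene",np.array([*p,z]))-b])
    r=least_squares(f,[650,0]);print(nm,r.x,r.fun)
from rel import *
R,d=tool(9.66,30);b=np.array([614,86.5,99.5])+0*d
R2=R.as_matrix();b=b-12*R2[:,0]
p,r,s=cur()
print("pre",rel(b-70*d,R),"grasp from pre",81)
E
```

```text
pan [772.41605401 -55.13672821] [-1.47562129  1.94527108  0.29948967  2.01087165]
jar [760.76145461 188.26881544] [ 0.39460322 -0.9893016  -0.38370275 -0.90875778]
pre ([-12.1, -18.2, 132.5], [-15.03, -0.02, -0.08]) grasp from pre 81
```

Request:
jog_arm(
  hand=[0.5,0.5,0.5,0.5,0.5,0.5,0.5,0.5,0.5,0.5,0.5,0.5,0,0,0,0,0,0],
  translation=[
    [0,0,30],
    [0,0,60],
    [0,0,90],
    [0,0,115],
    [0,0,140],
    [0,0,160],
    [0,0,175],
    [0,0,190],
    [0,0,200],
    [0,0,211],
    [0,0,211],
    [0,0,211],
    [0,0,211],
    [0,0,211],
    [0,0,211],
    [0,0,211],
    [0,0,211],
    [0,0,211],
  ],
  angular=[
    [0,0,0],
    [0,0,0],
    [0,0,0],
    [0,0,0],
    [0,0,0],
    [0,0,0],
    [0,0,0],
    [0,0,0],
    [0,0,0],
    [0,0,0],
    [0,0,0],
    [0,0,0],
    [0,0,0],
    [0,0,0],
    [0,0,0],
    [0,0,0],
    [0,0,0],
    [0,0,0],
  ],
  grip_force=20,
)

```text
time_s: 3.95
eef_pos: [612.8, 94.7, 92.0]
eef_rot: [-134.9, 0.0, 9.6]
contact_force: [0.7, 4.0, 0.4]
grip_width: 0.117
```

```bash
python3 - <<'E'
from rel import *
from fit import pt
p,r,s=cur();print(p,s["eef_rot"],s["q"],s["contact_force"],s["moment"],s["grip_width"]*88,s["time_s"])
g=p-11*r.as_matrix()[:,2];print("grasp pt",g)
# local frame about screen hinge
h=np.array([585.8,250.2,.1686]);c,sn=np.cos(h[2]),np.sin(h[2])
v=g-np.array([h[0],h[1],30]);print("u",c*v[0]+sn*v[1],"out",-(-sn*v[0]+c*v[1]),"z",v[2],"r",np.hypot(-(-sn*v[0]+c*v[1]),v[2]),np.degrees(np.arctan2(v[2],-(-sn*v[0]+c*v[1]))))
E
```

```text
[612.78312669  94.72740325  92.03362356] [-1.34914478e+02  1.48292372e-02  9.60412626e+00] [-20.53208321  37.45075214  86.00517603  37.9509157   84.69359772
  46.45128593] [0.67441078 3.97578252 0.39859082] [ 0.20169666 -0.13136967 -0.13544531] 10.294866247498906 3.95
grasp pt [614.08475296  87.04714397  99.80017919]
u 0.5062586215007521 out 165.58570404150848 z 69.800179193089 r 179.6961056848739 22.857128666917966
```

```bash
cat >> rel.py <<'E'
def arc(H,yaw,phis,ang0,out=None):
    """rows for turning current pose about hinge point H (axis yaw) by each phi deg (positive = up)"""
    p,r,s=cur();ax=np.array([np.cos(np.radians(yaw)),np.sin(np.radians(yaw)),0])
    T=[];A=[]
    for f in phis:
        Q=Ro.from_rotvec(-np.radians(f)*ax);P=H+Q.apply(p-H)
        T.append(np.round(r.inv().apply(P-p)).astype(int).tolist() if False else np.round(r.inv().apply(P-p),1).tolist())
        A.append(np.round((r.inv()*Q*r).as_rotvec(degrees=True),1).tolist())
    print(T);print(A)
E
python3 - <<'E'
from rel import *
arc(np.array([585.8,250.2,30]),9.66,[3,6,10,14,18,22,26,30,30],0)
E
```

```text
[[-0.0, -8.2, -3.3], [-0.0, -16.6, -6.2], [-0.0, -28.0, -9.4], [-0.0, -39.6, -11.7], [-0.0, -51.4, -13.2], [-0.0, -63.2, -14.0], [-0.1, -75.0, -13.8], [-0.1, -86.8, -12.9], [-0.1, -86.8, -12.9]]
[[-3.0, 0.0, -0.0], [-6.0, 0.0, -0.0], [-10.0, 0.0, -0.0], [-14.0, 0.0, -0.0], [-18.0, 0.0, -0.0], [-22.0, 0.0, -0.0], [-26.0, 0.0, -0.0], [-30.0, 0.0, -0.0], [-30.0, 0.0, -0.0]]
```

Request:
jog_arm(
  hand=[0,0,0,0,0,0,0,0,0,0],
  translation=[
    [0,-8.2,-3.3],
    [0,-16.6,-6.2],
    [0,-28,-9.4],
    [0,-39.6,-11.7],
    [0,-51.4,-13.2],
    [0,-63.2,-14],
    [0,-75,-13.8],
    [0,-86.8,-12.9],
    [0,-86.8,-12.9],
    [0,-86.8,-12.9],
  ],
  angular=[
    [-3,0,0],
    [-6,0,0],
    [-10,0,0],
    [-14,0,0],
    [-18,0,0],
    [-22,0,0],
    [-26,0,0],
    [-30,0,0],
    [-30,0,0],
    [-30,0,0],
  ],
)

```text
time_s: 4.95
eef_pos: [603.4, 147.0, 162.4]
eef_rot: [-164.8, 0.1, 9.7]
contact_force: [-1.3, 4.2, -1.9]
grip_width: 0.113
```

```bash
cat >> rel.py <<'E'
def where(H,yaw):
    p,r,s=cur();m=r.as_matrix();g=p-11*m[:,2];v=Ro.from_euler("z",-yaw,degrees=True).apply(g-H)
    print("u %.1f out %.1f z %.1f r %.1f ang %.2f"%(v[0],-v[1],v[2],np.hypot(v[1],v[2]),np.degrees(np.arctan2(v[2],-v[1]))),
     "F",np.round(s["contact_force"],1),"M",np.round(s["moment"],2),"w",s["grip_width"]*88,"rot",s["eef_rot"],"q",np.round(s["q"]),"t",s["time_s"])
E
python3 - <<'E'
from rel import *
H=np.array([585.8,250.2,30]);where(H,9.66)
arc(H,9.66,[3,6,10,14,18,22,26,30,34,37,37,37],0)
E
```

```text
u 0.1 out 107.5 z 143.1 r 179.0 ang 53.06 F [-1.3  4.2 -1.9] M [0.31 0.23 0.06] w 9.94811115275888 rot [-1.64788018e+02  6.52177515e-02  9.69389311e+00] q [-5. 22. 90. 15. 73. 71.] t 4.95
[[-0.0, -8.2, -3.3], [-0.0, -16.6, -6.1], [-0.0, -28.0, -9.1], [-0.0, -39.5, -11.4], [-0.0, -51.2, -12.9], [0.0, -63.0, -13.5], [0.0, -74.8, -13.3], [0.0, -86.5, -12.3], [0.0, -98.1, -10.5], [0.0, -106.8, -8.6], [0.0, -106.8, -8.6], [0.0, -106.8, -8.6]]
[[-3.0, -0.0, 0.0], [-6.0, -0.0, 0.0], [-10.0, -0.0, 0.0], [-14.0, -0.0, 0.0], [-18.0, -0.0, 0.0], [-22.0, -0.0, 0.0], [-26.0, -0.0, 0.0], [-30.0, -0.0, 0.0], [-34.0, -0.0, 0.0], [-37.0, -0.0, 0.0], [-37.0, -0.0, 0.0], [-37.0, -0.0, 0.0]]
```

Request:
jog_arm(
  hand=[0,0,0,0,0,0,0,0,0,0,0,0],
  translation=[
    [0,-8.2,-3.3],
    [0,-16.6,-6.1],
    [0,-28,-9.1],
    [0,-39.5,-11.4],
    [0,-51.2,-12.9],
    [0,-63,-13.5],
    [0,-74.8,-13.3],
    [0,-86.5,-12.3],
    [0,-98.1,-10.5],
    [0,-106.8,-8.6],
    [0,-106.8,-8.6],
    [0,-106.8,-8.6],
  ],
  angular=[
    [-3,0,0],
    [-6,0,0],
    [-10,0,0],
    [-14,0,0],
    [-18,0,0],
    [-22,0,0],
    [-26,0,0],
    [-30,0,0],
    [-34,0,0],
    [-37,0,0],
    [-37,0,0],
    [-37,0,0],
  ],
)

```text
time_s: 6.15
eef_pos: [585.8, 246.2, 197.4]
eef_rot: [158.4, 0.3, 9.7]
contact_force: [-4.9, 2.6, -0.6]
grip_width: 0.109
```

```bash
python3 - <<'E'
from rel import *
from workcell import cams
import cv2
H=np.array([585.8,250.2,30]);where(H,9.66)
a=cams.read_camera("scene")[:,:,::-1];b=cams.read_camera("top")[:,:,::-1]
f=lambda im,x,y:cv2.resize(im[y:y+150,x:x+130],None,fx=3,fy=4 if 0 else 3,interpolation=cv2.INTER_CUBIC)
cv2.imwrite("pics/s2.png",np.hstack([f(a,245,120),f(b,190,130)]))
E
```

```text
u -0.6 out -0.1 z 177.7 r 177.7 ang 90.03 F [-4.9  2.6 -0.6] M [ 0.48  0.68 -0.19] w 9.633629055586578 rot [158.38899757   0.26927718   9.65668586] q [ 22.  26.  81. -21.  79. 107.] t 6.15
```

View pics/s2.png

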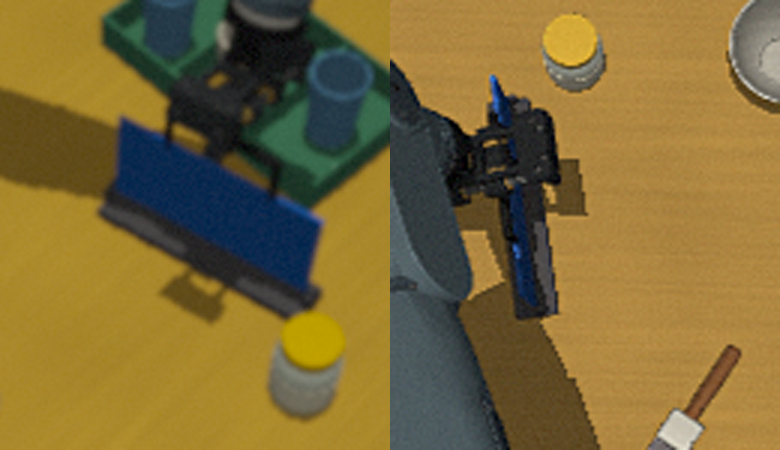

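Screen appears upright: top edge from (285,159) to (352,191) in full scene pixels. I'll check numerically before releasing.

```bash
python3 - <<'E'
from fit import *
h=[585.8,250.2,.1686]
for a in (86,88,90,92,94):
    print(a,[np.round(proj("scene",pt(h,30,u,130,np.radians(a))),1) for u in(-120,120)],[np.round(proj("top",pt(h,30,u,130,np.radians(a))),1) for u in(-120,120)],np.round(proj("scene",pt(h,30,120,0,0)),1))
E
```

```text
86 [array([283.1, 160.1]), array([350.9, 196.2])] [array([236.1, 226.9]), array([226.5, 153.5])] [347.  217.2]
88 [array([283.9, 159.1]), array([351.7, 195.1])] [array([234.6, 227.1]), array([225.1, 153.7])] [347.  217.2]
90 [array([284.7, 158.1]), array([352.4, 194.1])] [array([233.2, 227.4]), array([223.7, 153.9])] [347.  217.2]
92 [array([285.6, 157.2]), array([353.2, 193. ])] [array([231.7, 227.6]), array([222.3, 154.1])] [347.  217.2]
94 [array([286.4, 156.3]), array([353.9, 192. ])] [array([230.3, 227.8]), array([220.9, 154.3])] [347.  217.2]
```

Request:
jog_arm(
  hand=[0.5,0.5,0.5,0.5,0.5,0.5,0.5,0.5,0.5,0.5,0.5,0.5],
  translation=[
    [0,0,0],
    [0,0,0],
    [0,0,0],
    [0,0,0],
    [0,0,-10],
    [0,0,-25],
    [0,0,-45],
    [0,0,-70],
    [0,0,-100],
    [0,0,-130],
    [0,0,-150],
    [0,0,-150],
  ],
  angular=[
    [0,0,0],
    [0,0,0],
    [0,0,0],
    [0,0,0],
    [0,0,0],
    [0,0,0],
    [0,0,0],
    [0,0,0],
    [0,0,0],
    [0,0,0],
    [0,0,0],
    [0,0,0],
  ],
)

```text
time_s: 7.45
eef_pos: [578.2, 302.4, 342.3]
eef_rot: [158.6, -0.2, 9.7]
contact_force: [0.1, 0.1, 0.6]
grip_width: 0.502
```

```bash
python3 - <<'E'
from rel import *
from workcell import cams
import cv2
p,r,s=cur();print(p,s["eef_rot"],s["q"],s["contact_force"],s["time_s"])
a=cams.read_camera("scene");cv2.imwrite("pics/s3full.png",a[:,:,::-1]);f=cv2.resize(a[140:260,240:380,::-1],None,fx=5,fy=5,interpolation=cv2.INTER_CUBIC)
cv2.imwrite("pics/s3.png",f)
E
```

```text
[578.18185279 302.38662812 342.3042223 ] [158.56130526  -0.19887997   9.7227003 ] [ 26.61027911  22.87697462  67.88706205 -20.61780294  95.20185377
 106.1171471 ] [0.08127385 0.05062086 0.57068502] 7.45
```

View pics/s3.png

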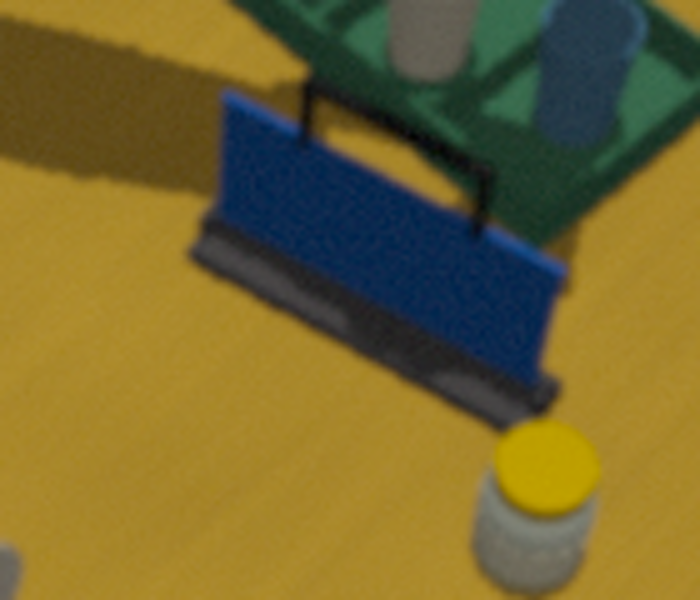

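Picture 7: free edge corners at (285,158.6) and (353,193.6), against a 90° prediction of (284.7,158.1) and (352.4,194.1), so the screen stayed upright after release. Next is the lid.

```bash
python3 - <<'E'
from rel import *
R,d=tool(2.9,45);b=np.array([482,-374,121.])
print(rel(b-130*d,R))
E
```

```text
([-218.9, 643.0, 389.5], [66.42, 1.47, 7.04])
```

Request:
jog_arm(
  hand=[0.5,0.5,0.5,0.5,0.5,0.5,0.5,0.5,0.5,0.5,0.5,0.5,0.5,0.5,0.5,0.5,0.5,0.5,0.5,0.5],
  translation=[
    [-219,643,389.5],
    [-219,643,389.5],
    [-219,643,389.5],
    [-219,643,389.5],
    [-219,643,389.5],
    [-219,643,389.5],
    [-219,643,389.5],
    [-219,643,389.5],
    [-219,643,389.5],
    [-219,643,389.5],
    [-219,643,389.5],
    [-219,643,389.5],
    [-219,643,389.5],
    [-219,643,389.5],
    [-219,643,389.5],
    [-219,643,389.5],
    [-219,643,389.5],
    [-219,643,389.5],
    [-219,643,389.5],
    [-219,643,389.5],
  ],
  angular=[
    [0,0,0],
    [0,0,0],
    [0,0,0],
    [0,0,0],
    [8,0.2,0.9],
    [16,0.4,1.7],
    [24,0.5,2.5],
    [32,0.7,3.4],
    [40,0.9,4.2],
    [48,1,5],
    [56,1.2,5.9],
    [66.4,1.5,7],
    [66.4,1.5,7],
    [66.4,1.5,7],
    [66.4,1.5,7],
    [66.4,1.5,7],
    [66.4,1.5,7],
    [66.4,1.5,7],
    [66.4,1.5,7],
    [66.4,1.5,7],
  ],
)

```text
time_s: 9.5
eef_pos: [487.3, -464.4, 213.7]
eef_rot: [-135.0, -0.1, 3.0]
contact_force: [0.2, 0.4, 0.2]
grip_width: 0.502
```

```bash
python3 - <<'E'
from rel import *
from workcell import cams
import cv2
p,r,s=cur();print(p,s["eef_rot"],s["q"],s["contact_force"],s["time_s"])
c=cams.calibration("wrist");im=cams.read_camera("wrist")[:,:,::-1].copy()
R,d=tool(2.9,45);b=np.array([482,-374,122.])
print(rel(b+11*d,R))
def P(q):
    X=c["R"]@q+c["t"];h=np.hypot(*X[:2]);th=np.arctan2(h,X[2]);return np.array([c["cx"]+c["fx"]*th*X[0]/h,c["cy"]+c["fx"]*th*X[1]/h])
u=np.array([np.cos(np.radians(2.9)),np.sin(np.radians(2.9)),0])
for k in(-65,0,65): print(P(b+k*u))
np.savez("w2.npz",R=c["R"],t=c["t"],k=[c["fx"],c["cx"],c["cy"]])
cv2.imwrite("pics/w2.png",im)
E
```

```text
[ 487.25665717 -464.4109582   213.66832743] [-1.35028033e+02 -5.90966937e-02  3.02592998e+00] [-61.749962    50.55255446  48.2766847   20.73975347 121.52690704
  29.5936679 ] [0.16160626 0.44620311 0.22754482] 9.5
([-0.6, 0.7, 140.1], [0.05, 0.05, 0.14])
[277.74406223 264.79487872]
[277.891333   197.25486624]
[278.04109394 120.45491347]
```

View pics/w2.png

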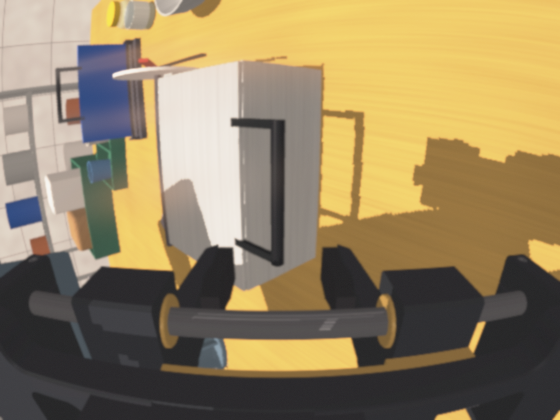

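Picture 8: the lid bar spans (278,120) to (278,264), as predicted. Advance and grip.

Request:
jog_arm(
  hand=[0.45,0.45,0.45,0.45,0.45,0.45,0.45,0.45,0.45,0,0,0,0,0],
  translation=[
    [0,0,30],
    [0,0,60],
    [0,0,85],
    [0,0,105],
    [0,0,120],
    [0,0,132],
    [0,0,140],
    [0,0,140],
    [0,0,140],
    [0,0,140],
    [0,0,140],
    [0,0,140],
    [0,0,140],
    [0,0,140],
  ],
  angular=[
    [0,0,0],
    [0,0,0],
    [0,0,0],
    [0,0,0],
    [0,0,0],
    [0,0,0],
    [0,0,0],
    [0,0,0],
    [0,0,0],
    [0,0,0],
    [0,0,0],
    [0,0,0],
    [0,0,0],
    [0,0,0],
  ],
  grip_force=25,
)

```text
time_s: 10.95
eef_pos: [482.2, -365.8, 115.1]
eef_rot: [-135.0, -0.1, 3.0]
contact_force: [-1.0, 0.7, 1.7]
grip_width: 0.116
```

```bash
python3 - <<'E'
from rel import *
H=np.array([469.9,-144.4,122]);where(H,2.9)
arc(H,2.9,[2,5,8,11,14,17,20,23,26,29,31,31,31],0)
E
```

```text
u 1.1 out 229.5 z 0.9 r 229.5 ang 0.23 F [-1.   0.7  1.7] M [0.01 0.06 0.08] w 10.182984563113061 rot [-1.35032204e+02 -7.19012341e-02  3.03213819e+00] q [-59.  46.  68.  21. 106.  27.] t 10.95
[[0.0, -5.4, -5.6], [0.0, -13.8, -13.5], [0.0, -22.7, -21.0], [0.1, -31.9, -28.1], [0.1, -41.5, -34.6], [0.1, -51.5, -40.6], [0.1, -61.7, -46.2], [0.1, -72.2, -51.1], [0.2, -82.9, -55.5], [0.2, -93.9, -59.4], [0.2, -101.3, -61.6], [0.2, -101.3, -61.6], [0.2, -101.3, -61.6]]
[[-2.0, -0.0, 0.0], [-5.0, -0.0, 0.0], [-8.0, -0.0, 0.0], [-11.0, -0.0, 0.0], [-14.0, -0.0, 0.0], [-17.0, -0.0, 0.0], [-20.0, -0.1, 0.0], [-23.0, -0.1, 0.0], [-26.0, -0.1, 0.0], [-29.0, -0.1, 0.0], [-31.0, -0.1, 0.0], [-31.0, -0.1, 0.0], [-31.0, -0.1, 0.0]]
```

Request:
jog_arm(
  hand=[0,0,0,0,0,0,0,0,0,0,0,0,0],
  translation=[
    [0,-5.4,-5.6],
    [0,-13.8,-13.5],
    [0,-22.7,-21],
    [0,-31.9,-28.1],
    [0,-41.5,-34.6],
    [0,-51.5,-40.6],
    [0,-61.7,-46.2],
    [0,-72.2,-51.1],
    [0,-82.9,-55.5],
    [0,-93.9,-59.4],
    [0,-101.3,-61.6],
    [0,-101.3,-61.6],
    [0,-101.3,-61.6],
  ],
  angular=[
    [-2,0,0],
    [-5,0,0],
    [-8,0,0],
    [-11,0,0],
    [-14,0,0],
    [-17,0,0],
    [-20,0,0],
    [-23,0,0],
    [-26,0,0],
    [-29,0,0],
    [-31,0,0],
    [-31,0,0],
    [-31,0,0],
  ],
)

```text
time_s: 12.25
eef_pos: [480.7, -337.9, 230.2]
eef_rot: [-166.0, -0.1, 3.0]
contact_force: [1.8, -1.6, -1.2]
grip_width: 0.121
```

```bash
python3 - <<'E'
from rel import *
from workcell import cams
import cv2
H=np.array([469.9,-144.4,122]);where(H,2.9)
a=cams.read_camera("scene")[:,:,::-1];cv2.imwrite("pics/s4full.png",a)
c=cams.calibration("wrist");w=cams.read_camera("wrist")[:,:,::-1];np.savez("w4.npz",R=c["R"],t=c["t"],k=[c["fx"],c["cx"],c["cy"]]);cv2.imwrite("pics/w4full.png",w)
b=cv2.resize(a[225:325,165:265],(500,500),interpolation=cv2.INTER_CUBIC)
cv2.imwrite("pics/s4.png",np.hstack([b,cv2.resize(w[0:300,60:240],(300,500),interpolation=cv2.INTER_CUBIC)]))
E
```

```text
u 1.0 out 196.5 z 118.9 r 229.7 ang 31.18 F [ 1.8 -1.6 -1.2] M [-0.36 -0.21 -0.02] w 10.637667161817195 rot [-1.66037960e+02 -1.10980050e-01  3.02955765e+00] q [-51.  19.  84.   8.  88.  35.] t 12.25
```

View pics/s4.png

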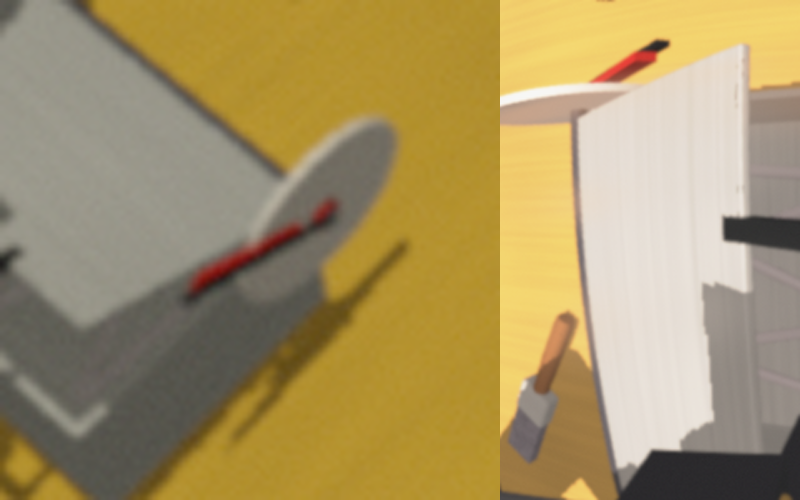

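Picture 9: the black needle nearly lies under the red pointer (tip about (203,284) in scene). I'll zoom in to measure the remainder.

```bash
python3 - <<'E'
import cv2,numpy as np
a=cv2.imread("pics/s4full.png");w=cv2.imread("pics/w4full.png");a0=cv2.imread("pics/scene0.png")
def crop(im,x,y,w,h,f):
    c=cv2.resize(im[y:y+h,x:x+w],None,fx=f,fy=f,interpolation=cv2.INTER_NEAREST)
    for i in range(0,w,5): cv2.putText(c,str(x+i),(i*f,10),0,.33,(255,0,0),1);cv2.line(c,(i*f,12),(i*f,16),(255,0,0))
    for i in range(0,h,5): cv2.putText(c,str(y+i),(0,i*f+10),0,.33,(255,0,0),1)
    return c
A=crop(a,195,257,44,33,9);B=crop(w,75,10,50,33,8);B=cv2.resize(B,(400,297))
A0=crop(a0,195,257,44,44,6)
cv2.imwrite("pics/z4.png",np.vstack([np.hstack([A,B]),cv2.copyMakeBorder(A0,0,0,0,796-A0.shape[1],cv2.BORDER_CONSTANT)]))
def red(im,box):
    x,y,W,H=box;h=im[y:y+H,x:x+W].astype(float);m=(h[...,2]>1.8*h[...,1])&(h[...,2]>1.8*h[...,0])&(h[...,2]>70)
    v,u=np.nonzero(m);print(len(u));return np.c_[u+x,v+y]
for im,b in((a0,(195,255,50,35)),(a,(195,255,50,35)),(w,(75,5,60,50))):
    q=red(im,b).astype(float);print(q.min(0),q.max(0));l=cv2.fitLine(q.astype(np.float32),2,0,.01,.01).ravel();print(l)
E
```

```text
53
[205. 265.] [231. 281.]
[  0.8701907  -0.4927151 218.39622   273.33963  ]
69
[203. 266.] [231. 282.]
[  0.87610877  -0.48211354 215.26086    274.971     ]
122
[116.  36.] [134.  48.]
[  0.88780534  -0.4602192  127.40164     43.409836  ]
```

View pics/z4.png

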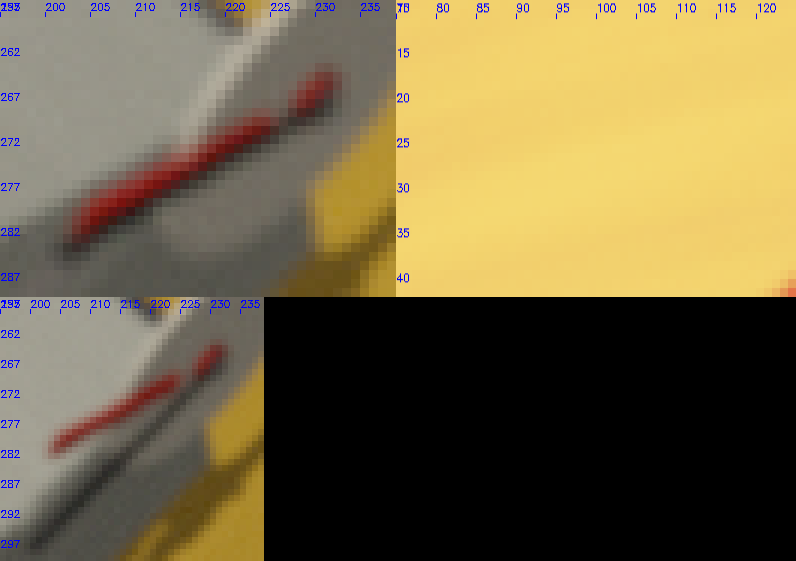

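```bash
python3 - <<'E'
import cv2,numpy as np
a=cv2.imread("pics/w4full.png")
def crop(im,x,y,w,h,f):
    c=cv2.resize(im[y:y+h,x:x+w],None,fx=f,fy=f,interpolation=cv2.INTER_NEAREST)
    for i in range(0,w,5): cv2.putText(c,str(x+i),(i*f,10),0,.33,(255,0,0),1);cv2.line(c,(i*f,12),(i*f,16),(255,0,0))
    for i in range(0,h,5): cv2.putText(c,str(y+i),(0,i*f+10),0,.33,(255,0,0),1)
    return c
cv2.imwrite("pics/z5.png",crop(a,95,18,80,58,10))
E
```

View pics/z5.png

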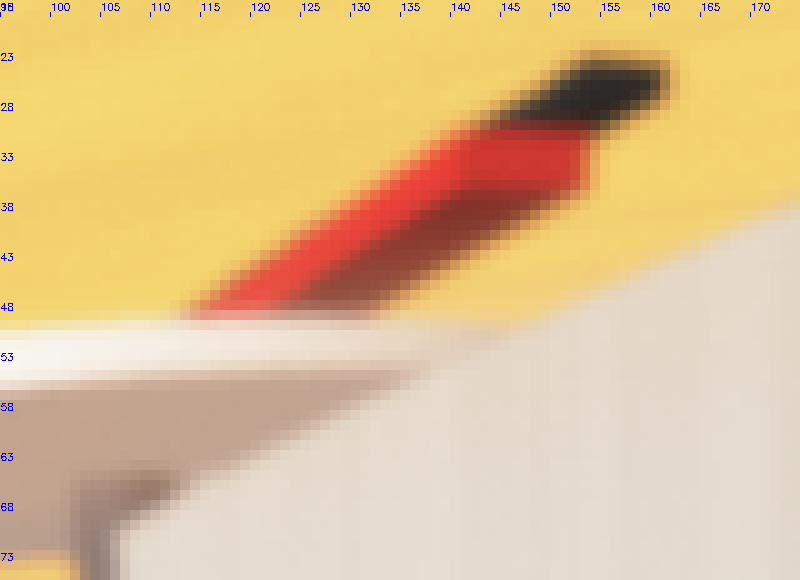

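```bash
cat > est.py <<'E'
from fit import *
def run(wf,obs4,a4prior,verbose=1):
    z=np.load(wf)
    def PW(q):
        X=z["R"]@q+z["t"];f,cx,cy=z["k"];h=np.hypot(*X[:2]);th=np.arctan2(h,X[2]);return np.array([cx+f*th*X[0]/h,cy+f*th*X[1]/h])
    h=[469.9,-144.4,.0506]
    def f(p):
        m,ur,a4,un,L=p[:5];bs,bt,bw=p[5:7],p[7:9],p[9:11]
        R=pt(h,122,ur,110,m);N0=pt(h,122,un,L,0);N4=pt(h,122,un,L,a4)
        e=[proj("scene",R)+bs-(204,282),proj("top",R)+bt-(381,187.3),PW(R)+bw-obs4["red"],
           proj("scene",N0)+bs-(200,298.7),proj("top",N0)+bt-(384.7,189.3),PW(N4)+bw-obs4["blk"],proj("scene",N4)+bs-obs4["blks"]]
        e=[e[0]/.6,e[1]/.6,e[2]/1,e[3]/.6,e[4]/.6,e[5]/1,e[6]/.6]
        return np.concatenate(e+[bs/1.5,bt/1.5,bw/4,[(a4-a4prior)/np.radians(.6),(ur-131)/4,(un-ur-3)/3]])
    r=least_squares(f,[.58,131,.54,134,115]+[0]*6);C=np.linalg.inv(r.jac.T@r.jac)
    print("mark %.2f lid %.2f diff %.2f +- %.2f deg"%(*np.degrees([r.x[0],r.x[2],r.x[0]-r.x[2]]),np.degrees(np.sqrt(C[0,0]+C[2,2]-2*C[0,2]))),np.round(r.x[[1,3,4]],1),np.round(r.x[5:],1));print(np.round(f(r.x),1))
E
python3 - <<'E'
from est import *
run("w4.npz",dict(red=np.array([147.5,33.5]),blk=np.array([156.5,26.5]),blks=np.array([201.5,284])),np.radians(31.0))
run("w4.npz",dict(red=np.array([147.5,33.5]),blk=np.array([155,26.5]),blks=np.array([201.5,284])),np.radians(31.0))
E
```

```text
mark 32.26 lid 31.15 diff 1.11 +- 0.68 deg [131.1 133.8 119.7] [ 1.1 -0.2 -0.1  0.6 -0.7  0.2]
[-0.4 -0.3 -0.1 -0.5  0.1 -0.  -0.2 -0.4  0.2  0.3 -0.1  0.   0.4  0.7
  0.7 -0.1 -0.   0.4 -0.2  0.   0.2  0.  -0.1]
mark 31.89 lid 31.25 diff 0.63 +- 0.69 deg [131.1 133.8 119.8] [ 1.1 -0.2 -0.1  0.5 -1.7  0.1]
[-0.5 -0.1 -0.1 -0.5 -0.   0.  -0.2 -0.4  0.1  0.3  0.1 -0.   0.4  0.6
  0.8 -0.2 -0.1  0.4 -0.4  0.   0.4  0.  -0.1]
```

Request:
jog_arm(
  hand=[0,0,0,0,0],
  translation=[
    [0,-2,-1],
    [0,-4,-2.1],
    [0,-4,-2.1],
    [0,-4,-2.1],
    [0,-4,-2.1],
  ],
  angular=[
    [-0.5,0,0],
    [-1,0,0],
    [-1,0,0],
    [-1,0,0],
    [-1,0,0],
  ],
)

```text
time_s: 12.85
eef_pos: [480.7, -336.3, 233.1]
eef_rot: [-167.1, -0.1, 2.9]
contact_force: [2.1, -4.6, 1.6]
grip_width: 0.117
```

```bash
python3 - <<'E'
from rel import *
from fit import *
import cv2
H=np.array([469.9,-144.4,122]);where(H,2.9)
c=cams.calibration("wrist");w=cams.read_camera("wrist")[:,:,::-1];np.savez("w5.npz",R=c["R"],t=c["t"],k=[c["fx"],c["cx"],c["cy"]])
S=np.mean([cams.read_camera("scene")[:,:,::-1].astype(float) for _ in range(6)],0).astype(np.uint8)
cv2.imwrite("pics/w5full.png",w);cv2.imwrite("pics/s5full.png",S)
def crop(im,x,y,w,h,f):
    c=cv2.resize(im[y:y+h,x:x+w],None,fx=f,fy=f,interpolation=cv2.INTER_NEAREST)
    for i in range(0,w,5): cv2.putText(c,str(x+i),(i*f,10),0,.33,(255,0,0),1);cv2.line(c,(i*f,12),(i*f,16),(255,0,0))
    for i in range(0,h,5): cv2.putText(c,str(y+i),(0,i*f+10),0,.33,(255,0,0),1)
    return c
A=crop(S,197,258,40,32,9);B=crop(w,100,12,70,50,6)
B=cv2.resize(B,(430,307),interpolation=cv2.INTER_NEAREST);A=cv2.copyMakeBorder(A,0,19,0,0,cv2.BORDER_CONSTANT)
cv2.imwrite("pics/z6.png",np.hstack([A,B]))
# line profiles: red ridge in scene0, dark ridge in scene0(needle)/s4/s5, per column
def ridge(im,cols,kind,lo,hi):
    im=im.astype(float);g=(im[...,2]-im[...,:2].mean(2)) if kind=="r" else 255-im.max(2)
    P=[]
    for x in cols:
        r=np.arange(*[int(v) for v in (lo(x),hi(x))]);v=g[r,x];v=np.clip(v-np.median(v)-.3*(v.max()-np.median(v)),0,None);P.append((x,(v*r).sum()/v.sum()))
    k=np.polyfit(*np.array(P).T,1);return k,np.std(np.polyval(k,np.array(P)[:,0])-np.array(P)[:,1])
L=lambda x:282-(x-203)*.57
a0=cv2.imread("pics/scene0.png");s4=cv2.imread("pics/s4full.png")
print("red0",ridge(a0,range(206,223),"r",lambda x:L(x)-6,lambda x:L(x)+6))
for n,i in(("s4",s4),("s5",S)): print(n,"red",ridge(i,range(206,223),"r",lambda x:L(x)-6,lambda x:L(x)+6),"blk",ridge(i,range(206,223),"b",lambda x:L(x)-4,lambda x:L(x)+7))
h=[469.9,-144.4,.0506]
for m,u in((31,131.1),(33,131.1),(31,133.8),(32,133.8),(33,133.8)):
    p,q=[proj("scene",pt(h,122,u,v,np.radians(m))) for v in(40,110)];print(m,u,(q-p)[1]/(q-p)[0])
E
```

```text
u 1.1 out 194.6 z 121.8 r 229.6 ang 32.04 F [ 2.1 -4.6  1.6] M [-0.75 -0.14 -0.09] w 10.301621047420554 rot [-1.67129765e+02 -1.43074390e-01  2.93313349e+00] q [-51.  18.  85.   8.  87.  35.] t 12.85
red0 (array([ -0.53581184, 390.22939283]), np.float64(0.09980298765466399))
s4 red (array([ -0.52804801, 388.39793763]), np.float64(0.06202864528449999)) blk (array([ -0.58402177, 402.8040781 ]), np.float64(0.10340309102950994))
s5 red (array([ -0.52735479, 388.18075618]), np.float64(0.05653378651950351)) blk (array([ -0.57319795, 400.35034035]), np.float64(0.06586139152952565))
31 131.1 -0.564966156365691
33 131.1 -0.5331747765029256
31 133.8 -0.5673543812361972
32 133.8 -0.5516135911397166
33 133.8 -0.5356010664106176
```

View pics/z6.png

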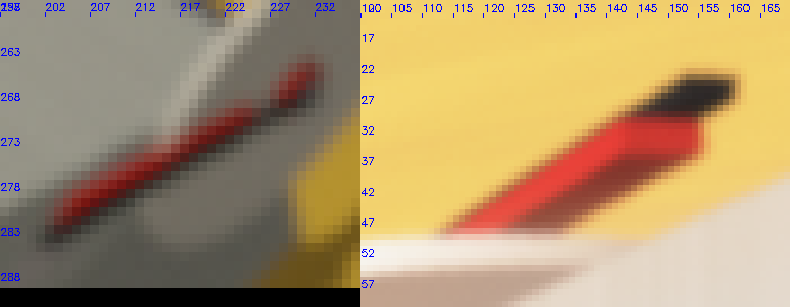

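```bash
python3 - <<'E'
from est import *
import cv2
for n in("w4","w5"):
    im=cv2.imread(f"pics/{n}full.png").astype(float)
    g=im[...,1]  # green: low on red & black, high on counter
    def edge(r,x0,x1):
        v=g[r,x0:x1];t=(v[0]+v[-1])/2
        i=np.nonzero((v[:-1]-t)*(v[1:]-t)<=0)[0][0];return x0+i+(t-v[i])/(v[i+1]-v[i])
    print(n,"red right",[round(edge(r,148,162),2) for r in range(32,36)],"blk right",[round(edge(r,157,168),2) for r in range(24,28)],
     "blk left",[round(edge(r,155,140),2) if 0 else round(140+edge2,2) if 0 else round(next(x for x in range(135,160) if g[r,x]<120),2) for r in range(23,28)],
     "red left",[next(x for x in range(120,160) if g[r,x]<130) for r in range(30,36)])
    z=np.load(n+".npz")
    def PW(q):
        X=z["R"]@q+z["t"];f,cx,cy=z["k"];hh=np.hypot(*X[:2]);th=np.arctan2(hh,X[2]);return np.array([cx+f*th*X[0]/hh,cy+f*th*X[1]/hh])
    h=[469.9,-144.4,.0506];a=np.radians(31.1 if n=="w4" else 32.0)
    b=PW(pt(h,122,133.8,119.7,a));print("needle",b,"dL/mm",PW(pt(h,122,133.8,120.7,a))-b,"du/mm",PW(pt(h,122,134.8,119.7,a))-b,"da/deg",PW(pt(h,122,133.8,119.7,a+.01745))-b)
E
```

```text
Traceback (most recent call last):
StopIteration
```

```bash
python3 - <<'E'
from est import *
import cv2
for n in("w4","w5"):
    im=cv2.imread(f"pics/{n}full.png").astype(float);g=im[...,1]
    def edge(r,x0,x1):
        v=g[r,x0:x1];t=135
        i=np.nonzero((v[:-1]-t)*(v[1:]-t)<=0)[0]
        return [round(float(x0+k+(t-v[k])/(v[k+1]-v[k])),1) for k in i]
    for r in range(22,44,1): print(n,r,edge(r,115,170),end="; ")
    print()
    for x in (148,150,152,155,157,159): print(x,im[20:40,x,2].astype(int))
    z=np.load(n+".npz")
    def PW(q):
        X=z["R"]@q+z["t"];f,cx,cy=z["k"];hh=np.hypot(*X[:2]);th=np.arctan2(hh,X[2]);return np.array([cx+f*th*X[0]/hh,cy+f*th*X[1]/hh])
    h=[469.9,-144.4,.0506];a=np.radians(31.1 if n=="w4" else 32.0)
    b=PW(pt(h,122,133.8,119.7,a));print("needle",b,"dL/mm",PW(pt(h,122,133.8,120.7,a))-b,"du/mm",PW(pt(h,122,134.8,119.7,a))-b,"da/deg",PW(pt(h,122,133.8,119.7,a+.01745))-b)
E
```

```text
w4 22 []; w4 23 []; w4 24 [151.9, 160.4]; w4 25 [150.3, 161.2]; w4 26 [149.0, 149.0, 161.2]; w4 27 [147.3, 160.9]; w4 28 [145.5, 160.0, 160.0]; w4 29 [143.7, 158.3]; w4 30 [142.0, 156.6]; w4 31 [139.9, 154.9]; w4 32 [138.3, 153.9]; w4 33 [137.0, 153.5]; w4 34 [135.6, 153.3]; w4 35 [134.0, 153.3]; w4 36 [132.7, 153.0]; w4 37 [131.2, 152.0]; w4 38 [129.7, 150.2]; w4 39 [128.1, 148.4]; w4 40 [126.5, 146.7]; w4 41 [124.8, 144.9]; w4 42 [123.5, 143.1]; w4 43 [122.1, 141.3]; 
148 [242 242 242 242 242 237 215 149  85  70 116 170 198 206 206 200 180 154
 153 187]
150 [242 242 242 240 230 189 122  73  54  63 110 166 197 206 207 201 186 171
 197 228]
152 [242 242 240 226 171 101  60  50  47  58 103 159 195 208 210 207 201 214
 233 241]
155 [242 242 234 194 119  62  47  45  45  61 114 186 230 240 241 242 242 242
 243 242]
157 [242 241 236 204 128  65  47  47  64 121 193 233 241 243 243 243 243 243
 243 242]
159 [242 242 239 221 151  78  55  75 131 203 235 242 243 243 243 243 243 243
 242 242]
needle [157.23668431  26.38654074] dL/mm [ 0.63299835 -0.35765827] du/mm [ 0.03775342 -1.43081044] da/d
[... 443 characters left out ...]
; w5 42 [123.1, 144.8]; w5 43 [121.7, 143.0]; 
148 [242 242 242 241 241 233 197 131  78  63 101 154 191 204 206 203 189 160
 141 147]
150 [242 242 241 239 228 183 114  66  52  53  86 142 187 203 206 204 190 165
 155 186]
152 [242 242 239 226 171 100  58  49  47  51  86 143 186 203 206 203 191 175
 193 227]
155 [242 241 238 216 145  73  48  46  45  60 111 173 212 221 221 222 223 229
 238 241]
157 [242 241 238 219 149  76  49  46  65 119 192 232 240 241 241 241 241 242
 242 242]
159 [242 242 240 228 169  97  69  82 133 202 235 241 242 242 242 243 242 243
 242 242]
needle [156.88498334  26.66451747] dL/mm [ 0.63671452 -0.35857368] du/mm [ 0.03650675 -1.43082815] da/deg [-2.90471103 -0.17918772]
```

Picture 12 (last): black needle and red pointer coincide within about 0.3°, with the needle slightly low if anything. I'll make a tiny final nudge and let it settle.

Request:
jog_arm(
  hand=[0,0,0,0,0,0,0,0,0,0],
  translation=[
    [0,-1,-0.5],
    [0,-1,-0.5],
    [0,-1,-0.5],
    [0,-1,-0.5],
    [0,-1,-0.5],
    [0,-1,-0.5],
    [0,-1,-0.5],
    [0,-1,-0.5],
    [0,-1,-0.5],
    [0,-1,-0.5],
  ],
  angular=[
    [-0.2,0,0],
    [-0.2,0,0],
    [-0.2,0,0],
    [-0.2,0,0],
    [-0.2,0,0],
    [-0.2,0,0],
    [-0.2,0,0],
    [-0.2,0,0],
    [-0.2,0,0],
    [-0.2,0,0],
  ],
)

```text
time_s: 14.2
eef_pos: [480.7, -335.8, 233.9]
eef_rot: [-167.4, -0.1, 2.9]
contact_force: [1.3, -4.4, 1.3]
grip_width: 0.117
```

```bash
python3 - <<'E'
from rel import *
from workcell import cams
import cv2
H=np.array([469.9,-144.4,122]);where(H,2.9)
g=cams.read_camera("wrist")[...,1].astype(float)
for r in (26,34):
    v=g[r,140:170];k=np.nonzero((v[:-1]<135)&(v[1:]>=135))[0][-1];print(r,140+k+(135-v[k])/(v[k+1]-v[k]))
a=cams.read_camera("scene").astype(float);b=cv2.imread("pics/s3full.png")[:,:,::-1].astype(float);o=cv2.imread("pics/scene0.png")[:,:,::-1].astype(float)
d=lambda p,q,x,y,w,h:round(np.abs(p-q)[y:y+h,x:x+w].mean(),2)
print("screen vs after release",d(a,b,280,150,75,75),"jar vs start",d(a,o,335,228,26,32),"pan",d(a,o,268,275,52,50),"cup c",d(a,o,345,138,26,30),"cups ab",d(a,o,290,105,50,45))
where(H,2.9)
E
```

```text
u 1.0 out 194.1 z 122.7 r 229.6 ang 32.29 F [ 1.3 -4.4  1.3] M [-0.74 -0.21 -0.04] w 10.302840646779822 rot [-1.67370531e+02 -1.49793293e-01  2.92073745e+00] q [-51.  18.  85.   8.  87.  35.] t 14.2
26 160.70909090909092
34 155.8490566037736
screen vs after release 11.4 jar vs start 8.11 pan 6.73 cup c 4.7 cups ab 5.09
u 1.0 out 194.1 z 122.7 r 229.6 ang 32.29 F [ 2.  -5.3  1.4] M [-0.76 -0.19 -0.03] w 10.313891524997818 rot [-1.67371247e+02 -1.50508195e-01  2.92085142e+00] q [-51.  18.  85.   8.  87.  35.] t 14.3
```

```bash
python3 - <<'E'
from workcell import cams
import cv2,numpy as np
a=np.ascontiguousarray(cams.read_camera("scene")[:,:,::-1])
b=cv2.imread("pics/s3full.png");o=cv2.imread("pics/scene0.png")
def corners(im):
    h=cv2.cvtColor(im,cv2.COLOR_BGR2HSV)[150:225,278:360];m=cv2.inRange(h,(105,120,40),(130,255,255))
    n,l,s,c=cv2.connectedComponentsWithStats(m);k=1+np.argmax(s[1:,4]);return s[k],c[k].round(2)
print(corners(b),corners(a))
def sh(p,q,x,y,w,h):
    P,Q=[cv2.cvtColor(i,cv2.COLOR_BGR2GRAY)[y:y+h,x:x+w].astype(np.float32) for i in(p,q)];return np.round(cv2.phaseCorrelate(P,Q,cv2.createHanningWindow((w,h),cv2.CV_32F)),2)
for n,B in dict(jar=(328,220,40,44),pan=(260,265,68,66),cups=(285,95,50,60),cupc=(340,130,36,44),screen=(275,150,80,80)).items(): print(n,sh(o if n!="screen" else b,a,*B))
E
```

```text
(array([   6,    9,   68,   58, 1679], dtype=int32), array([38.7 , 38.04])) (array([   6,   10,   68,   57, 1628], dtype=int32), array([38.9 , 38.38]))Traceback (most recent call last):
  File "<stdin>", line 11, in <module>
  File "<stdin>", line 10, in sh
    return _wrapfunc(a, 'round', decimals=decimals, out=out)
    return _wrapit(obj, method, *args, **kwds)
    conv = _array_converter(obj)
ValueError: setting an array element with a sequence. The requested array has an inhomogeneous shape after 1 dimensions. The detected shape was (2,) + inhomogeneous part.
```

The screen's outline has not changed; the image difference comes from the arm's shadow. Nothing touched the other objects. Handing in.

```bash
python3 -c "
from workcell import ticket;print(ticket.sign_off())"
```

```text
the job is handed in; nothing more can be done
None
```

The screen is standing upright and released, and the job was handed in at about 14.4 s with the lid still gripped in line with the red pointer.

- **Screen:** I folded it up by its bar. The arm's position put it at about 90.0°. After release, its free-edge corners were within about 0.7 px of the 90° prediction, good to about 1–1.5°. Its outline was unchanged at the end.
- **Lid:** It is held at about 32.3° by arm position. I put the pointer at about 31.9–32.3° from the combined camera fit. The last close wrist view put needle and pointer within about 0.3° of each other, and I then raised the lid 0.2°. The grip is 25 N, with about 6 N at the wrist and no drift between the last readings.
- **Check that disagreed:** The line slopes in the scene camera gave about 32.9° for the pointer and suggested the needle was up to 2° low. I discounted this because the red and black lines overlap there.
- **Check that failed:** The image-shift comparison for cups, pan and jar crashed, and I did not rerun it. A plain image difference showed only small changes around them, which I put down to shadow and noise, and no unexpected contact forces were seen.

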